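# Seat a glued veneer sample with the swing clip, then swing it clear

## Robot

A 7-joint arm with a two-finger parallel gripper is mounted at the origin on the work surface. World frame = base frame: x ahead of the robot, y to its left, z up, the work surface at z = 0. Lengths are in m, angles in rad, forces in N, time in s.
With the tool pointing down it reaches from about 0.4 to 0.85 m from the base axis. Payload 4.5 kg.
Tool frame: the origin (TCP) lies at the very end of the fingers, on their centre line; the grasp point (between the pads) lies behind it (r.grip_depth is the z of the grasp point in the tool frame, in m); z points along the fingers, y is the direction in which the jaws open and shut (so a half turn about z gives the same grasp; the last joint's range is limited). The gripper opens to 88 mm and grips with 3 to 60 N. Pads are 18 mm wide; open, the fingers measure 123 mm over their backs; the gripper's body (75 mm by 187 mm) begins 45 mm behind the grasp point.
Start: joints at [-1.116, 0.689, -0.195, 1.565, 0.157, 0.902, -0.215], TCP at [0.255, 0.571, 0.239] pointing down, gripper open.
Joint ranges: [-3.01, 3.01], [-0.46, 2.08], [-1.47, 1.51], [0.13, 2.56], [-1, 4.14], [0.04, 2.09], [-2.66, 2.66]. Speed limits (rad/s): [2.57, 2.57, 3.14, 3.14, 3.14, 3.14, 3.14].

## Interface

Orientations are given as a unit quaternion [x, y, z, w].
In Python, from plant import sensors, cams, r gives the robot as it stands. The module is installed in compiled form; this text tells all that it offers.
- The arm moves only by the tool drive_tool, never from a script. Its argument "series" is a list that holds one entry, the list of rows, each a list of 5 numbers: the shift along the world's x, y, z in mm, then the turn about the world's z in rad, then the finger opening in mm, from 0 to 88.1. A call has 1 to 10 rows; each row shifts and turns the commanded pose from where the row before left it; what a row does not reach is not made up. A row lasts 1/10 s, in which the tool goes at most 50 mm and 8.59 degrees, less where a joint would pass 70% of its speed; a pose out of reach is approached as far as the arm can. A call with a gripper value outside its range is refused whole. The fingers move at their own pace and stop on an object; "force" is the grip in N (left out, the last holds). Time passes only in rows, so rows that do not move let the fingers close. It gives the time, the measured TCP pose, the force and the opening at its end, in the units of the state.
- sensors.get_state(): the state, without advancing time (a new reading comes with each control period).
- cams.snapshot(name): name is "side" or "top"; returns the picture (420x560x3 uint8, blue, green, red); there is no depth.
- cams.camera_model(name): a dict with "fx", "fy", "cx", "cy" (pixels), "camera_from_world" (4x4, takes a point from world to camera coordinates). Camera axes: x right, y down, z forward; pixel columns grow to the right and rows downward; lengths in m; the calibration is good to about 2 mm. A picture is of the moment at which its call begins. camera_model takes no time and is no camera call.
- r.finish_job(): hands the job in, once; it reports no verdict.
Trained networks look in the newest picture that a camera, given by its name, has taken for a name from the list of things; names that differ only in an ending like _2 or _b are one class to them, and where a whole thing is asked for, a point or a joint stands for the part that bears it (a point fixed in the world has none). Each returns a list of dicts, best first, with "confidence" (0 to 1); they miss things now and then, are a little off and sometimes report something else, mostly with a low value. They report only what shows in the picture. A call takes as long as a camera call. They do not tell look-alikes from the thing itself.
- cams.trace(camera, name): "mask" (420x560 bool, what is visible of it) and "at" ([column, row] in pixels, amid what is visible of it).
- cams.mark_of(camera, name): "at" ([column, row] in pixels: a listed point, or the origin of a listed thing).
The state is a dict: "clock": time; "q": joint angles; "qd": joint speeds; "joint_torque": joint torques, N m; "tool_pos": TCP position; "eef_rot": TCP orientation; "contact_force": force on the tool from outside, world axes, zero at the start; "moment": the same for the moment, N m; "opening": opening from 0.0 (shut) to 1.0 (fully open).
Only numpy, scipy, OpenCV 4.12 (cv2) and the standard library are available. Lean on these libraries where they do the work, as an engineer would, in place of code of your own. Each camera call takes 0.05 s, during which the arm holds its last target.

## Task

Take the clip's black knob and swing the spring clip around its pivot screw onto the edge of the freshly glued wooden sample, so that it slides the sample fully home against the fence. Keep it pressed against the fence firmly but gently, with roughly 10 N, for two to three seconds (20 N bruises it), then swing the clip back well clear of the sample to about where it was parked and let go, leaving the sample lying square and fully home, its orange seat button pushed in. The glue is wet: move the sample with the clip alone, never touch it with the hand, and leave the things around the holder where they are.

Things in the scene. Friction and masses are not known exactly. Their poses are not given: they have to be found in the camera images.
- holder: Fixed sample holder: grey board 190 x 165 mm, 15 mm thick, origin on its underside. +y points to the fence (away from the robot, within 20 degrees), +x to the robot's right. The sample lies on the board between two 7 mm high aluminium end guides at x = +-61.5 mm, so it slides in y only (1.5 mm play at each end). The clip's pivot screw is at x = -82, y = -51 mm.
- sample: Loose plywood sample with dark inlaid veneer patches, 120 (x) x 70 (y) x 8 mm, about 160 g, origin at the centre of its underside (z = 15 mm when on the board). It starts 7 to 34 mm short of the fence.
- fence: Fence of the holder; this frame is the holder's, 15 mm higher. It carries a rigid steel jaw, 18 mm high, facing the sample's far edge. The jaw is locked anywhere within +-10 mm and its setting is not reported: when home, the sample's origin lies at holder y between -10 and +10 mm. Seat the sample by feel.
- seat_button (a joint): Orange spring button in the middle of the jaw: 0 = standing 6 mm proud of the jaw towards the sample, 0.006 m = pushed in flush by a sample that is fully home. Its spring is only 0.1 to 0.25 N, too weak to move the sample. Its tail comes out behind the jaw as it is pushed in.
- clip (a joint): Swing (rad) of the steel clip arm about the vertical pivot screw. 0: parked, the arm points 1.0 rad clockwise (from above) of the holder's +x; grows anticlockwise, onto the sample; 1.0: the arm lies along the holder's +x. Starts within +-0.15; stops at -0.25 and 1.40. The sample seats between about 0.86 and 1.20. Pivot friction 0.1 N m: it stays where left. Well clear: below 0.3.
- shoulder (a point): Front of the brass shoulder roller (10 mm diameter) under the clip arm, 82 mm from the pivot and 16 mm ahead of the arm's centre line. Swung on, it meets the sample's near edge and pushes it in the holder's +y. It is sprung: 7 N per mm, 8 mm travel. Sliding the sample takes 3 to 5 N at the knob; once it is home the knob force rises steadily, and 10 to 11 N at the knob gives some 8 to 13 N at the fence.
- leaf (a joint): Upward bend (rad) of the clip's spring leaf, 100 mm from the pivot, which ends 30 mm ahead of the arm in a brass ball pad of 20 mm. 0: at rest, pad 1.7 mm lower than the sample's top; about 0.06: pad on the sample. The pad meets the near edge first, shoves the sample along, and climbs onto it, with up to 6 N at the knob (not yet seated); only then does the shoulder meet the edge.
- knob_grip (a point): Middle of the black upright round knob on the clip arm where it is gripped: 16 mm diameter, 50 mm tall, standing on the arm 112 mm from the pivot, straight out along the arm; it spins freely on its own axis. This point is 62 mm above the bench, 30 mm above the arm's upper face; the knob's top is at 82 mm. Free space around it above 35 mm.
- pivot (a point): Pivot screw of the clip, on the axis, at the arm's upper face (32 mm above the bench).
- offcut: Bystander: pale wooden offcut, 90 x 45 x 45 mm, origin at the underside, off the holder's +x end.
- red_block: Bystander: flat red plastic block, 55 x 75 x 16 mm, origin at the underside, off the holder's -x end.
- glue: Bystander: white glue bottle, 48 mm diameter, 110 mm tall, origin at the underside, beyond the fence.
There are look-alikes about, which are no part of the job. Of the things that look like the sample, the middle-sized one is meant.

How it is judged:
By the outcome, as a careful person would: the job done as asked, in the order asked, and still so for the second after the job is handed in, with the robot touching nothing.
It also fails if it takes over 72 s, if anything falls off the work surface, if the arm or the gripper's body presses on something with over 40 N, if the wrist force passes 120 N, or if a joint passes its speed limit or range.

## Working session

There is one attempt and no reset: what is moved stays moved. The work goes in short steps, Python scripts to look and compute and a tool call to move; the robot and the scene stay as the last step left them, time stands still between calls to the robot, and variables do not carry over. Pictures are saved under pics/ and viewed, and the job is handed in when it is done.

Besides the shell and the picture viewer there is one more tool, called after "Emit:" by a JSON object that holds its "method" and its "body". drive_tool: Moves the arm, as the interface text tells. Its arguments: {"type":"object","properties":{"series":{"type":"array","items":{"type":"array","items":{"type":"array","items":{"type":"number"}}}},"force":{"type":"number"}},"required":["series"]}

```bash
mkdir -p pics; ls
cat > h.py <<'E'
import numpy as np, cv2
from plant import sensors, cams, r
def ray(cam,px):
    m=cams.camera_model(cam);T=np.array(m["camera_from_world"]);R=T[:3,:3];t=T[:3,3]
    d=np.array([(px[0]-m["cx"])/m["fx"],(px[1]-m["cy"])/m["fy"],1.])
    return -R.T@t, R.T@d
def atz(cam,px,z):
    o,d=ray(cam,px);return o+d*(z-o[2])/d[2]
def proj(cam,p):
    m=cams.camera_model(cam);T=np.array(m["camera_from_world"]);c=T[:3,:3]@np.array(p)+T[:3,3]
    return np.array([m["fx"]*c[0]/c[2]+m["cx"],m["fy"]*c[1]/c[2]+m["cy"]])
E
python3 - <<'E'
from h import *
np.set_printoptions(precision=4,suppress=True)
a=cams.snapshot("top");b=cams.snapshot("side")
cv2.imwrite("pics/top0.png",a);cv2.imwrite("pics/side0.png",b)
for c in("top","side"):
    print(c,ray(c,(280,210)))
    for n in("holder","sample","knob_grip","pivot","shoulder","red_block","offcut","glue","fence"):
        print(n,[(np.round(x["at"],1),round(x["confidence"],2)) for x in cams.mark_of(c,n)[:4]])
s=sensors.get_state();print(s["clock"],s["tool_pos"],s["eef_rot"],s["opening"],s["contact_force"],r.grip_depth)
E
```

```text
pics
top (array([0.4779, 0.0551, 0.8257]), array([ 0.0908, -0.0137, -0.9958]))
holder [(array([287.1, 182.5]), 0.96), (array([242.9, 202.5]), 0.16)]
sample [(array([350.3, 289.4]), 0.89), (array([286.4, 194.4]), 0.82), (array([237.3, 327.7]), 0.58)]
knob_grip [(array([268.4, 259.3]), 0.78)]
pivot [(array([272.1, 237.6]), 0.65), (array([241.4, 203.8]), 0.56)]
shoulder [(array([284.5, 192.5]), 0.66), (array([269.8, 239.7]), 0.59)]
red_block [(array([241.2, 202.4]), 0.71), (array([196.5, 162.3]), 0.7)]
offcut [(array([364.6, 167.9]), 0.77)]
glue [(array([264.7, 114.8]), 0.81)]
fence []
side (array([ 0.2526, -0.4522,  0.4948]), array([ 0.4113,  0.6915, -0.594 ]))
holder [(array([308., 235.]), 0.94), (array([304. , 229.3]), 0.71)]
sample [(array([139.2, 258.7]), 0.87), (array([240.5, 325.6]), 0.69), (array([305.2, 228.8]), 0.63), (array([229.4, 225.9]), 0.24)]
knob_grip [(array([231.3, 226.6]), 0.8), (array([376.2, 282.8]), 0.41)]
pivot [(array([268.1, 202.9]), 0.63)]
shoulder [(array([245.6, 234.2]), 0.55)]
red_block [(array([285.4, 182.4]), 0.66)]
offcut [(array([379.9, 284. ]), 0.9)]
glue [(array([357. , 199.5]), 0.81)]
fence [(array([311.3, 225.8]), 0.62)]
1.0 [0.2553 0.5705 0.2388] [0.2088 0.978  0.     0.    ] 0.9996886069253416 [0.6623 0.4736 0.4946] -0.0187
```

View pics/top0.png

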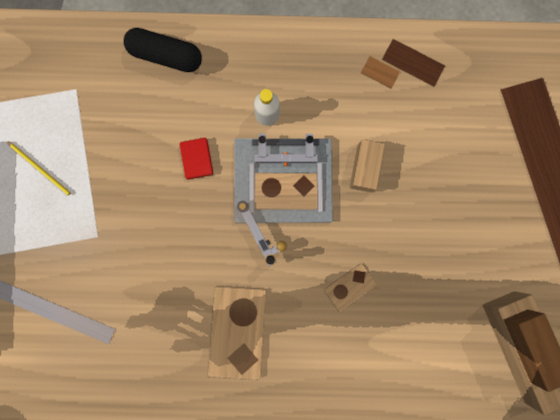

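View pics/side0.png

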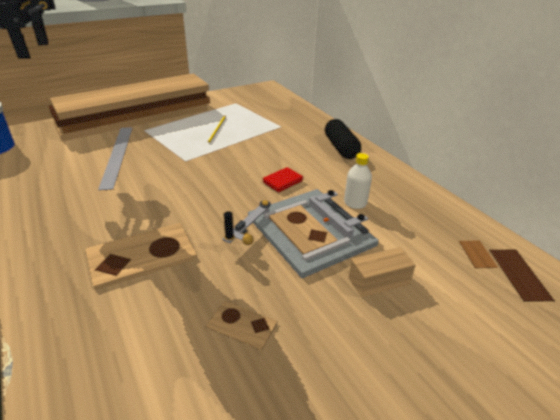

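Run:
```python
from h import *
np.set_printoptions(precision=4,suppress=True)
print("holder",atz("top",(287.1,182.5),0.0),"sample",atz("top",(286.4,194.4),.015),"knob",atz("top",(268.4,259.3),.062),atz("side",(231.3,226.6),.062),"piv",atz("top",(241.4,203.8),.032),atz("side",(268.1,202.9),.032))
a=cv2.imread("pics/top0.png");cv2.imwrite("pics/top0c.png",cv2.resize(a[90:310,190:390],None,fx=3,fy=3)[:600])
a=cv2.imread("pics/side0.png");cv2.imwrite("pics/side0c.png",cv2.resize(a[140:320,190:430],None,fx=3.3,fy=3.3))
```

```text
holder [0.608  0.0308 0.    ] sample [0.5824 0.0322 0.015 ] knob [0.4584 0.0637 0.062 ] [0.4582 0.0494 0.062 ] piv [0.5606 0.1171 0.032 ] [0.5643 0.1171 0.032 ]
```

View pics/top0c.png

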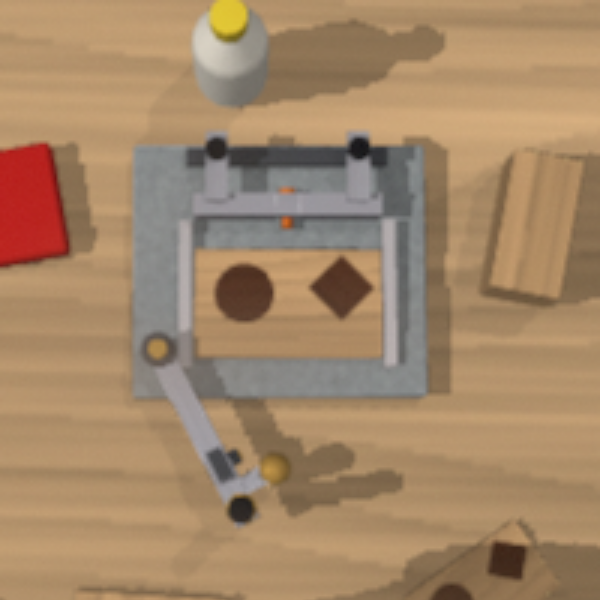

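View pics/side0c.png

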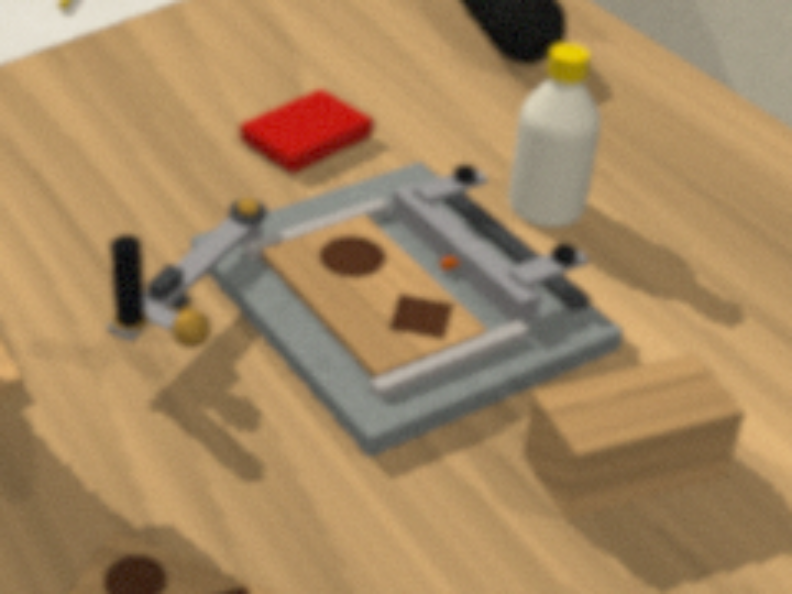

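Run:
```python
from h import *
np.set_printoptions(precision=4,suppress=True)
for c in("top","side"):
    cams.snapshot(c)
    for n in("holder","sample","knob_grip"):
      for x in cams.trace(c,n)[:3]:
        m=x["mask"].astype(np.uint8)
        cs=max(cv2.findContours(m,0,2)[0],key=cv2.contourArea)
        ys,xs=np.nonzero(m)
        print(c,n,round(x["confidence"],2),x["at"],m.sum(),cv2.minAreaRect(cs),xs.min(),xs.max(),ys.min(),ys.max())
```

```text
top holder 0.9 [275.2, 172.2] 6240 ((282.3677062988281, 198.14859008789062), (129.20114135742188, 97.54133605957031), 88.80650329589844) 234 331 133 263
top sample 0.9 [348.0, 286.7] 1317 ((349.53466796875, 286.2254333496094), (28.662857055664062, 47.261409759521484), 54.688785552978516) 324 375 263 310
top sample 0.89 [239.3, 332.3] 4766 ((236.09100341796875, 331.80218505859375), (53.93750762939453, 91.93693542480469), 5.042450904846191) 208 265 286 379
top sample 0.82 [286.0, 191.6] 2311 ((285.5, 190.0), (38.0, 63.0), 90.0) 254 317 171 209
top knob_grip 0.98 [260.2, 240.4] 912 ((255.77529907226562, 231.23812866210938), (68.39120483398438, 27.58622169494629), 46.432098388671875) 236 287 199 263
side holder 0.79 [320.0, 221.4] 5552 ((298.13616943359375, 233.75314331054688), (85.89285278320312, 146.1798095703125), 72.0308609008789) 223 377 189 277
side sample 0.7 [136.3, 256.1] 4287 ((139.30511474609375, 254.28855895996094), (43.01034927368164, 107.9269790649414), 72.84757232666016) 86 196 223 289
side sample 0.59 [241.5, 325.5] 1905 ((242.02767944335938, 324.159423828125), (62.80277633666992, 33.61372375488281), 22.166345596313477) 209 276 302 349
side sample 0.57 [303.7, 226.3] 1771 ((302.0, 229.00001525878906), (63.639610290527344, 33.941123962402344), 45.0) 270 336 205 254
side knob_grip 0.56 [242.2, 227.1] 842 ((246.4774627685547, 221.54071044921875), (45.5438117980957, 44.836090087890625), 2.385944128036499) 223 270 200 244
side knob_grip 0.42 [379.2, 275.2] 2328 ((381.9118347167969, 271.1470947265625), (40.01837158203125, 67.18236541748047), 75.96376037597656) 349 415 247 296
```

```bash
cat >> h.py <<'E'
def H2W(p,h):
    c,s=np.cos(p[2]),np.sin(p[2]);return np.array([p[0]+c*h[0]-s*h[1],p[1]+s*h[0]+c*h[1],h[2]])
PIV=np.array([-.082,-.051])
def knob(q,L=.112,z=.062,off=0):
    a=q-1.0;return np.array([PIV[0]+L*np.cos(a)-off*np.sin(a),PIV[1]+L*np.sin(a)+off*np.cos(a),z])
E
python3 - <<'E'
from h import *
from scipy.optimize import least_squares
np.set_printoptions(precision=4,suppress=True)
t=lambda x,y:(190+x/3,90+y/3); s=lambda x,y:(190+x/3.3,140+y/3.3)
C=[("top",t(134,147),(-.095,.0825,.015)),("top",t(423,147),(.095,.0825,.015)),("top",t(427,397),(.095,-.0825,.015)),("top",t(132,397),(-.095,-.0825,.015)),
("top",t(157,348),(-.082,-.051,.036)),
("side",s(373,437),(.095,-.0825,.015)),("side",s(620,333),(.095,.0825,.015)),("side",s(418,165),(-.095,.0825,.015)),("side",s(248,207),(-.082,-.051,.036))]
K=[("top",t(240,509),.082),("side",s(125,240),.082),("side",s(127,285),.062)]
def f(p):
    e=[proj(c,H2W(p,h))-px for c,px,h in C]+[proj(c,H2W(p,knob(p[3],z=z)))-px for c,px,z in K]
    return np.concatenate(e)
o=least_squares(f,[.608,.03,-1.57,0],loss="soft_l1")
print(o.x);print(f(o.x).reshape(-1,2))
p=o.x
for q in(p[3],0,.3,.5,.8,.9,1,1.1,1.2):print(q,H2W(p,knob(q)))
# sample edges top view
for px in[t(195,250),t(380,250),t(381,356),t(195,357)]:
    w=atz("top",px,.023);c,s_=np.cos(p[2]),np.sin(p[2]);d=w[:2]-p[:2];print("sample corner H",c*d[0]+s_*d[1],-s_*d[0]+c*d[1])
for px in[t(190,214),t(382,214)]:
    w=atz("top",px,.033);c,s_=np.cos(p[2]),np.sin(p[2]);d=w[:2]-p[:2];print("jaw H",c*d[0]+s_*d[1],-s_*d[0]+c*d[1])
E
```

```text
[ 0.6095  0.0374 -1.5395 -0.0762]
[[ 0.0212  0.069 ]
 [ 0.9408 -0.7581]
 [ 1.5662  0.1174]
 [ 0.9561  1.2344]
 [-1.4988  0.046 ]
 [-1.2034  1.532 ]
 [ 1.0502 -0.4975]
 [-0.1975 -1.0908]
 [-1.0802 -0.5229]
 [-0.477  -0.4406]
 [ 0.2832  0.1433]
 [ 0.2758 -3.9386]]
-0.07615453467663226 [0.4591 0.0615 0.062 ]
0 [0.4636 0.0543 0.062 ]
0.3 [0.4865 0.0299 0.062 ]
0.5 [0.5053 0.0178 0.062 ]
0.8 [0.5371 0.0074 0.062 ]
0.9 [0.5482 0.006  0.062 ]
1 [0.5594 0.0058 0.062 ]
1.1 [0.5706 0.0067 0.062 ]
1.2 [0.5816 0.0088 0.062 ]
sample corner H -0.05557259824199515 0.013086535726276974
sample corner H 0.0628682809203038 0.011930662724719803
sample corner H 0.06215766125513901 -0.05627474765908238
sample corner H -0.05606922332423285 -0.055628381726990285
jaw H -0.05814849205524684 0.034377311153113696
jaw H 0.06353948867977038 0.03323570656579298
```

Three sample look-alikes appear in the top view: small (350,289), large (237,328) and middle-sized (286,194). The middle one lies between the holder's guides, and the crop confirms it. The black knob top is at (270,259). I'm moving above the knob now.

Emit:
{"method": "drive_tool", "body": {"series": [[[10,-25,0,0.04,88],[17,-42,0,0.05,88],[18,-45,0,0.05,88],[18,-45,0,0.05,88],[18,-45,0,0.05,88],[18,-45,0,0.05,88],[18,-45,0,0.05,88],[18,-45,0,0.05,88],[18,-45,0,0.03,88],[18,-45,0,0,88]]], "force": 30}}

```text
clock: 2.4
tool_pos: [0.427, 0.1417, 0.239]
eef_rot: [0.0, 1.0, 0.0, 0.0]
contact_force: [1.4, -0.1, -0.3]
opening: 0.998
```

Emit:
{"method": "drive_tool", "body": {"series": [[[16,-35,-10,0,88],[16,-33,-25,0,88],[0,-12,-40,0,88],[0,0,-40,0,88],[0,0,-15,0,88],[0,0,0,0,88]]]}}

```text
clock: 3.0
tool_pos: [0.4572, 0.0633, 0.107]
eef_rot: [0.0, 1.0, -0.001, -0.002]
contact_force: [-0.0, -0.4, 0.2]
opening: 1.001
```

Run:
```python
from h import *
a=cams.snapshot("top");b=cams.snapshot("side")
cv2.imwrite("pics/a1.png",np.hstack([cv2.resize(a[160:310,200:350],(390,390)),cv2.resize(b[140:290,150:300],(390,390))]))
s=sensors.get_state();print(s["clock"],s["tool_pos"],s["contact_force"])
print(proj("side",s["tool_pos"]),proj("side",(.459,.0615,.082)))
```

```text
3.1 [0.4586201  0.06378982 0.10907743] [-0.40277815 -0.25573184 -0.52395417]
[226.50331258 198.76683354] [228.14376231 212.89373723]
```

View pics/a1.png

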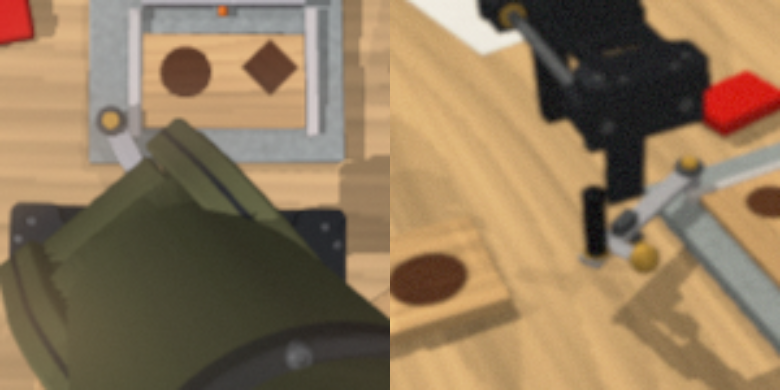

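Run:
```python
from h import *
for y in(.02,.0635,.107):
  p=proj("side",(.4586,y,.109)); print(y,p,(p-[150,140])*2.6+[390,0])
p=proj("side",(.459,.0615,.082));print((p-[150,140])*2.6+[390,0])
```

```text
0.02 [238.06571569 213.21640828] [618.97086079 190.36266152]
0.0635 [226.56746905 198.90059011] [589.07541952 153.14153428]
0.107 [216.06742904 185.8275827 ] [561.77531551 119.15171503]
[593.173782   189.52371679]
```

The side view shows the knob (228,213) between the opened fingers, with the near finger tip at (240,213). I'll descend and grip.

Emit:
{"method": "drive_tool", "body": {"series": [[[0,-1,-30,0,88],[0,0,-30,0,88],[0,0,-6,0,88],[0,0,0,0,40],[0,0,0,0,10],[0,0,0,0,10],[0,0,0,0,10],[0,0,0,0,10],[0,0,0,0,10]]], "force": 20}}

```text
clock: 4.0
tool_pos: [0.4584, 0.0625, 0.0431]
eef_rot: [0.0, 1.0, 0.0, 0.0]
contact_force: [0.1, 0.9, -0.0]
opening: 0.477
```

Run:
```python
from h import *
b=cams.snapshot("side")
cv2.imwrite("pics/a2.png",cv2.resize(b[150:270,170:290],(480,480)))
s=sensors.get_state();print(s["clock"],s["tool_pos"],s["contact_force"],s["opening"]*88.1)
```

```text
4.05 [0.45839046 0.06249917 0.04295029] [ 0.12032204 -0.13697624 -0.18350943] 38.090729639605506
```

View pics/a2.png

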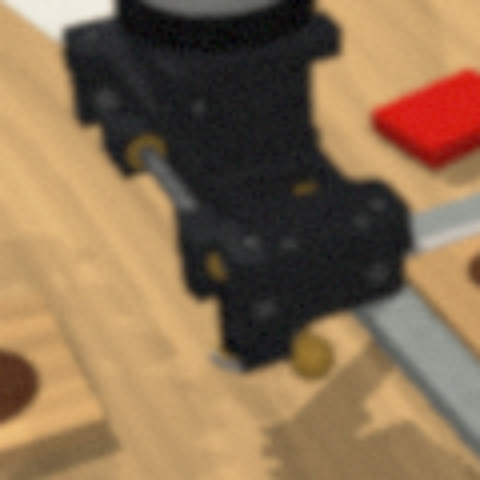

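The finger hides the knob and the gripper is still closing.

Emit:
{"method": "drive_tool", "body": {"series": [[[0,0,0,0,10],[0,0,0,0,10],[0,0,0,0,10],[0,0,0,0,10],[0,0,0,0,10],[0,0,0,0,10]]], "force": 20}}

```text
clock: 4.65
tool_pos: [0.4581, 0.0624, 0.0427]
eef_rot: [0.0, 1.0, -0.0, -0.0]
contact_force: [-0.1, -0.7, -0.8]
opening: 0.169
```

```bash
cat > sw.py <<'E'
from h import *
import sys
# sw.py q0 q1 n : increments in mm, and tangential/radial world unit vectors
P=[.6095,.0374,-1.5395]
q0,q1,n=float(sys.argv[1]),float(sys.argv[2]),int(sys.argv[3])
Q=np.linspace(q0,q1,n+1);W=np.array([H2W(P,knob(q)) for q in Q])*1000
for a in np.diff(W,axis=0):print(np.round(a[:2],1))
print("end",np.round(W[-1],1))
E
python3 sw.py -.08 .4 10
```

```text
[ 2.8 -4.6]
[ 3.  -4.5]
[ 3.2 -4.3]
[ 3.4 -4.1]
[ 3.6 -4. ]
[ 3.8 -3.8]
[ 4.  -3.6]
[ 4.2 -3.4]
[ 4.3 -3.2]
[ 4.5 -3. ]
end [495.6  23.4  62. ]
```

Emit:
{"method": "drive_tool", "body": {"series": [[[2.8,-4.6,0,0,10],[3.0,-4.5,0,0,10],[3.2,-4.3,0,0,10],[3.4,-4.1,0,0,10],[0,0,0,0,10]]]}}

```text
clock: 5.15
tool_pos: [0.4712, 0.0434, 0.0427]
eef_rot: [0.002, 1.0, -0.001, 0.0]
contact_force: [-0.6, -1.9, 0.1]
opening: 0.175
```

Emit:
{"method": "drive_tool", "body": {"series": [[[3.6,-4.0,0,0,10],[3.8,-3.8,0,0,10],[4.0,-3.6,0,0,10],[4.2,-3.4,0,0,10],[0,0,0,0,10],[0,0,0,0,10]]]}}

```text
clock: 5.75
tool_pos: [0.4862, 0.0289, 0.0427]
eef_rot: [0.001, 1.0, -0.001, -0.0]
contact_force: [-2.9, -3.7, 1.0]
opening: 0.178
```

Emit:
{"method": "drive_tool", "body": {"series": [[[-0.8,-1.0,0,0,10],[0,0,0,0,10],[0,0,0,0,10]]]}}

```text
clock: 6.05
tool_pos: [0.4856, 0.0294, 0.0427]
eef_rot: [0.0, 1.0, 0.0, 0.0]
contact_force: [-1.0, -3.9, 0.1]
opening: 0.173
```

Run:
```python
from h import *
s=sensors.get_state();print(s["clock"],s["tool_pos"],s["contact_force"],s["opening"]*88.1)
s=sensors.get_state();print(s["clock"],s["tool_pos"],s["contact_force"],s["opening"]*88.1)
b=cams.snapshot("side");a=cams.snapshot("top")
cv2.imwrite("pics/a3.png",np.hstack([cv2.resize(a[130:270,210:350],(390,390)),cv2.resize(b[150:290,200:340],(390,390))]))
```

```text
6.05 [0.4856269  0.02935705 0.04274531] [-1.00093415 -3.9062007   0.14179106] 15.198440907287246
6.05 [0.4856269  0.02935705 0.04274531] [-1.00093415 -3.9062007   0.14179106] 15.198440907287246
```

View pics/a3.png

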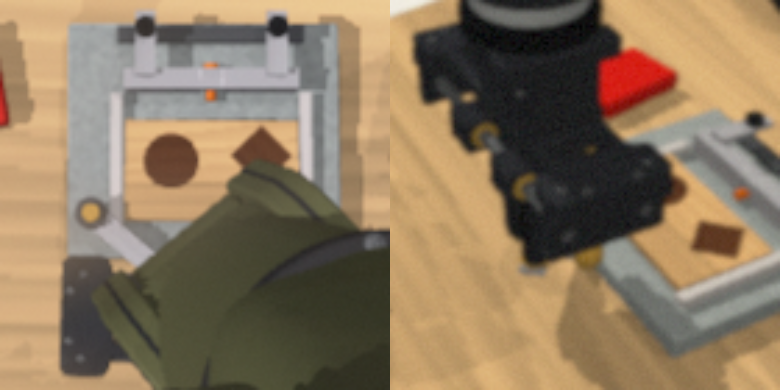

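```bash
cat > sw.py <<'E'
import numpy as np,sys
# sw.py cx cy q1 n [R]: increments from commanded (mm)
C=np.array([556.3,116.3]);R=112.3;yaw=-1.5395
x,y,q1,n=float(sys.argv[1]),float(sys.argv[2]),float(sys.argv[3]),int(sys.argv[4])
if len(sys.argv)>5:R=float(sys.argv[5])
p=np.array([x,y]);q0=np.arctan2(*(p-C)[::-1])-yaw+1
print("q0",q0,"r0",np.hypot(*(p-C)))
for q in np.linspace(q0,q1,n+1)[1:]:
    f=q-1+yaw;t=C+R*np.array([np.cos(f),np.sin(f)]);d=np.round(t-p,1);p=p+d;print(list(d))
print("end",p)
E
python3 sw.py 485.3 29.1 .62 10
```

```text
q0 0.28535183270247777 r0 112.44927745432601
[np.float64(3.0), np.float64(-2.2)]
[np.float64(3.1), np.float64(-2.2)]
[np.float64(3.1), np.float64(-2.2)]
[np.float64(3.2), np.float64(-2.0)]
[np.float64(3.2), np.float64(-1.9)]
[np.float64(3.3), np.float64(-1.8)]
[np.float64(3.3), np.float64(-1.7)]
[np.float64(3.5), np.float64(-1.5)]
[np.float64(3.4), np.float64(-1.5)]
[np.float64(3.5), np.float64(-1.3)]
end [517.9  10.8]
```

Emit:
{"method": "drive_tool", "body": {"series": [[[3.0,-2.2,0,0,10],[3.1,-2.2,0,0,10],[3.1,-2.2,0,0,10],[3.2,-2.0,0,0,10],[0,0,0,0,10]]]}}

```text
clock: 6.65
tool_pos: [0.4989, 0.02, 0.0427]
eef_rot: [0.001, 1.0, 0.0, 0.001]
contact_force: [-0.5, -3.2, -0.4]
opening: 0.171
```

Emit:
{"method": "drive_tool", "body": {"series": [[[3.2,-1.9,0,0,10],[3.3,-1.8,0,0,10],[3.3,-1.7,0,0,10],[0,0,0,0,10]]]}}

```text
clock: 7.05
tool_pos: [0.5087, 0.0147, 0.0428]
eef_rot: [0.001, 1.0, 0.0, 0.001]
contact_force: [-0.1, -3.8, -1.6]
opening: 0.172
```

Emit:
{"method": "drive_tool", "body": {"series": [[[3.5,-1.8,0,0,10],[3.4,-1.6,0,0,10],[0,0,0,0,10]]]}}

```text
clock: 7.35
tool_pos: [0.5157, 0.0117, 0.0428]
eef_rot: [0.001, 1.0, 0.0, 0.001]
contact_force: [-0.7, -2.0, -2.0]
opening: 0.171
```

Emit:
{"method": "drive_tool", "body": {"series": [[[3.5,-1.3,0,0,10],[3.5,-1.2,0,0,10],[0,0,0,0,10]]]}}

```text
clock: 7.65
tool_pos: [0.5219, 0.0095, 0.0428]
eef_rot: [0.0, 1.0, 0.0, 0.0]
contact_force: [-1.0, -1.3, -0.2]
opening: 0.173
```

```bash
python3 - <<'E'
from h import *
s=sensors.get_state();print(s["clock"],s["tool_pos"],s["contact_force"],s["moment"])
b=cams.snapshot("side");a=cams.snapshot("top")
cv2.imwrite("pics/a4.png",np.hstack([cv2.resize(a[130:270,210:350],(390,390)),cv2.resize(b[150:290,200:340],(390,390))]))
E
python3 sw.py 521.4 9.2 .95 8 112.8
```

```text
7.65 [0.52189804 0.00945007 0.04276376] [-0.96054978 -1.27773361 -0.19151523] [-0.32068997  0.4143668   0.03059719]
q0 0.6536908046107133 r0 112.6428870368653
[np.float64(3.9), np.float64(-1.4)]
[np.float64(4.1), np.float64(-1.0)]
[np.float64(4.1), np.float64(-1.0)]
[np.float64(4.1), np.float64(-0.7)]
[np.float64(4.1), np.float64(-0.7)]
[np.float64(4.1), np.float64(-0.4)]
[np.float64(4.2), np.float64(-0.3)]
[np.float64(4.2), np.float64(-0.2)]
end [554.2   3.5]
```

View pics/a4.png

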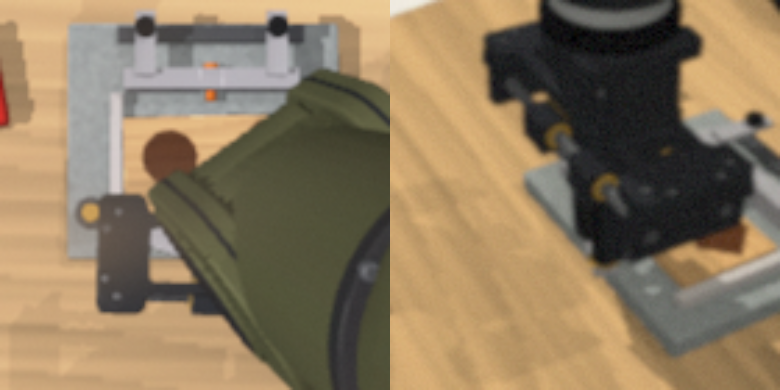

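Sample far edge moved from crop row 122 to about 115, so the pad is shoving it. The button at (285,164) is still proud. Continuing in small steps.

Emit:
{"method": "drive_tool", "body": {"series": [[[2.5,-0.7,0,0,10],[2.5,-0.6,0,0,10],[0,0,0,0,10]]]}}

```text
clock: 8.05
tool_pos: [0.5273, 0.0078, 0.0428]
eef_rot: [0.001, 1.0, 0.0, 0.001]
contact_force: [-2.2, -2.2, -0.8]
opening: 0.175
```

Emit:
{"method": "drive_tool", "body": {"series": [[[2.5,-0.6,0,0,10],[2.5,-0.5,0,0,10],[0,0,0,0,10]]]}}

```text
clock: 8.35
tool_pos: [0.5325, 0.0066, 0.0428]
eef_rot: [0.001, 1.0, 0.0, 0.001]
contact_force: [-0.8, -1.5, 0.1]
opening: 0.169
```

Emit:
{"method": "drive_tool", "body": {"series": [[[2.5,-0.5,0,0,10],[2.5,-0.5,0,0,10],[0,0,0,0,10]]]}}

```text
clock: 8.65
tool_pos: [0.5373, 0.0056, 0.0428]
eef_rot: [0.001, 1.0, -0.0, 0.0]
contact_force: [-1.3, -2.6, -0.0]
opening: 0.169
```

Emit:
{"method": "drive_tool", "body": {"series": [[[2.0,-0.3,0,0,10],[2.0,-0.3,0,0,10],[0,0,0,0,10]]]}}

```text
clock: 8.95
tool_pos: [0.5404, 0.0051, 0.0427]
eef_rot: [0.0, 1.0, -0.0, -0.0]
contact_force: [-3.3, -2.7, 1.9]
opening: 0.174
```

Emit:
{"method": "drive_tool", "body": {"series": [[[2.0,-0.2,0,0,10],[2.0,-0.2,0,0,10],[0,0,0,0,10]]]}}

```text
clock: 9.25
tool_pos: [0.5449, 0.0046, 0.0427]
eef_rot: [0.001, 1.0, -0.0, 0.0]
contact_force: [-2.8, -2.5, 1.7]
opening: 0.178
```

```bash
python3 - <<'E'
from h import *
a=cams.snapshot("top")
cv2.imwrite("pics/a5.png",cv2.resize(a[130:230,225:345],(600,500)))
E
python3 sw.py 544.4 4.8 1.1 10 112.0
```

```text
q0 0.8623796925870522 r0 112.13322433605484
[np.float64(2.7), np.float64(-0.1)]
[np.float64(2.6), np.float64(-0.2)]
[np.float64(2.7), np.float64(-0.1)]
[np.float64(2.6), np.float64(-0.1)]
[np.float64(2.7), np.float64(0.0)]
[np.float64(2.7), np.float64(0.1)]
[np.float64(2.6), np.float64(0.1)]
[np.float64(2.7), np.float64(0.2)]
[np.float64(2.6), np.float64(0.2)]
[np.float64(2.7), np.float64(0.4)]
end [571.    5.3]
```

View pics/a5.png

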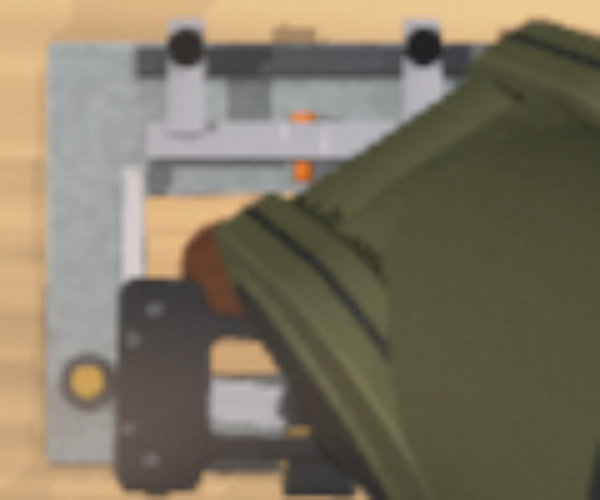

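The sample's far edge (crop row 193) is about 12 mm short of the jaw (row 158). The first contact at home should be near x = 558.

Emit:
{"method": "drive_tool", "body": {"series": [[[2.0,-0.2,0,0,10],[2.0,-0.2,0,0,10],[0,0,0,0,10]]]}}

```text
clock: 9.6
tool_pos: [0.5491, 0.0042, 0.0428]
eef_rot: [0.001, 1.0, -0.0, 0.0]
contact_force: [-2.7, -3.6, 2.1]
opening: 0.172
```

Emit:
{"method": "drive_tool", "body": {"series": [[[2.0,-0.2,0,0,10],[2.0,-0.1,0,0,10],[0,0,0,0,10]]]}}

```text
clock: 9.9
tool_pos: [0.553, 0.004, 0.0427]
eef_rot: [0.001, 1.0, -0.0, 0.0]
contact_force: [-3.7, -2.8, 1.5]
opening: 0.174
```

Emit:
{"method": "drive_tool", "body": {"series": [[[1.0,0,0,0,10],[1.0,0,0,0,10],[0,0,0,0,10]]]}}

```text
clock: 10.2
tool_pos: [0.5546, 0.004, 0.0427]
eef_rot: [0.0, 1.0, -0.0, -0.0]
contact_force: [-3.8, -3.7, 2.2]
opening: 0.173
```

Emit:
{"method": "drive_tool", "body": {"series": [[[1.0,0,0,0,10],[0.5,0,0,0,10],[0,0,0,0,10]]]}}

```text
clock: 10.5
tool_pos: [0.556, 0.004, 0.0427]
eef_rot: [0.0, 1.0, -0.0, -0.0]
contact_force: [-3.0, -2.8, 2.4]
opening: 0.172
```

Emit:
{"method": "drive_tool", "body": {"series": [[[0.5,0,0,0,10],[0.5,0,0,0,10],[0,0,0,0,10]]]}}

```text
clock: 10.8
tool_pos: [0.5569, 0.004, 0.0427]
eef_rot: [0.0, 1.0, -0.0, -0.0]
contact_force: [-3.3, -3.3, 1.1]
opening: 0.172
```

Emit:
{"method": "drive_tool", "body": {"series": [[[0.5,0,0,0,10],[0.5,0,0,0,10],[0,0,0,0,10]]]}}

```text
clock: 11.1
tool_pos: [0.5579, 0.004, 0.0427]
eef_rot: [0.0, 1.0, -0.0, -0.0]
contact_force: [-2.8, -3.2, 2.3]
opening: 0.174
```

Emit:
{"method": "drive_tool", "body": {"series": [[[1.0,0,0,0,10],[1.0,0,0,0,10],[0,0,0,0,10]]]}}

```text
clock: 11.4
tool_pos: [0.5595, 0.004, 0.0427]
eef_rot: [0.0, 1.0, -0.0, -0.001]
contact_force: [-5.6, -3.8, 3.0]
opening: 0.173
```

Run:
```python
from h import *
a=cams.snapshot("top")
cv2.imwrite("pics/a6.png",cv2.resize(a[130:230,225:345],(600,500)))
```

```text
(no output)
```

View pics/a6.png

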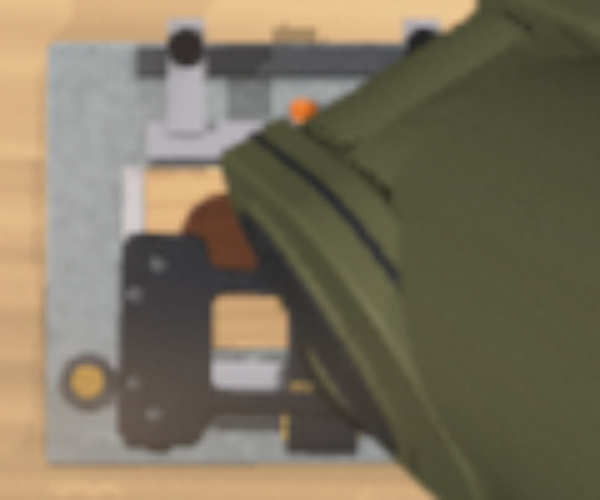

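The sample edge is nearly at the jaw (row 165), the button tail has come out from row 118 to 108, and force is rising. From here I go in half-millimetre steps.

Emit:
{"method": "drive_tool", "body": {"series": [[[0.5,0,0,0,10],[0,0,0,0,10],[0,0,0,0,10]]]}}

```text
clock: 11.75
tool_pos: [0.5597, 0.004, 0.0427]
eef_rot: [0.0, 1.0, -0.0, -0.001]
contact_force: [-5.7, -3.6, 3.5]
opening: 0.174
```

Emit:
{"method": "drive_tool", "body": {"series": [[[0.5,0,0,0,10],[0,0,0,0,10],[0,0,0,0,10]]]}}

```text
clock: 12.05
tool_pos: [0.5604, 0.004, 0.0427]
eef_rot: [0.0, 1.0, -0.0, -0.001]
contact_force: [-4.9, -3.6, 2.8]
opening: 0.175
```

Emit:
{"method": "drive_tool", "body": {"series": [[[0.7,0,0,0,10],[0,0,0,0,10],[0,0,0,0,10]]]}}

```text
clock: 12.35
tool_pos: [0.561, 0.0041, 0.0427]
eef_rot: [0.0, 1.0, -0.0, -0.001]
contact_force: [-5.8, -2.4, 2.9]
opening: 0.172
```

Emit:
{"method": "drive_tool", "body": {"series": [[[0.7,0,0,0,10],[0,0,0,0,10],[0,0,0,0,10]]]}}

```text
clock: 12.65
tool_pos: [0.5612, 0.0041, 0.0427]
eef_rot: [0.0, 1.0, -0.0, -0.001]
contact_force: [-5.4, -2.6, 4.2]
opening: 0.173
```

Emit:
{"method": "drive_tool", "body": {"series": [[[0.7,0,0,0,10],[0,0,0,0,10],[0,0,0,0,10]]]}}

```text
clock: 12.95
tool_pos: [0.5616, 0.0041, 0.0427]
eef_rot: [0.0, 1.0, -0.0, -0.001]
contact_force: [-6.6, -2.6, 4.2]
opening: 0.174
```

Emit:
{"method": "drive_tool", "body": {"series": [[[0.7,0,0,0,10],[0,0,0,0,10],[0,0,0,0,10]]]}}

```text
clock: 13.25
tool_pos: [0.5618, 0.0041, 0.0427]
eef_rot: [0.0, 1.0, -0.0, -0.002]
contact_force: [-8.1, -2.4, 6.2]
opening: 0.174
```

Run:
```python
from h import *
a=cams.snapshot("top")
cv2.imwrite("pics/a7.png",cv2.resize(a[130:230,225:345],(600,500)))
```

```text
(no output)
```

View pics/a7.png

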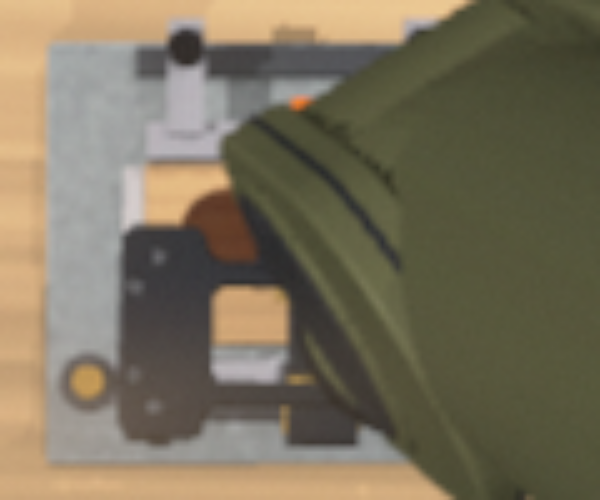

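The sample's edge now meets the jaw and the button tail is out at row 102. Force is rising steadily, so I'll bring it to about 10 N and hold.

Emit:
{"method": "drive_tool", "body": {"series": [[[0.8,0,0,0,10],[0,0,0,0,10],[0,0,0,0,10]]]}}

```text
clock: 13.6
tool_pos: [0.5622, 0.0041, 0.0426]
eef_rot: [0.0, 1.0, -0.0, -0.002]
contact_force: [-8.0, -2.8, 5.7]
opening: 0.172
```

Emit:
{"method": "drive_tool", "body": {"series": [[[0.7,0,0,0,10],[0,0,0,0,10],[0,0,0,0,10]]]}}

```text
clock: 13.9
tool_pos: [0.5625, 0.0041, 0.0426]
eef_rot: [0.0, 1.0, -0.001, -0.003]
contact_force: [-8.6, -2.4, 7.3]
opening: 0.169
```

Emit:
{"method": "drive_tool", "body": {"series": [[[0.9,0,0,0,10],[0,0,0,0,10],[0,0,0,0,10]]]}}

```text
clock: 14.2
tool_pos: [0.5629, 0.0041, 0.0426]
eef_rot: [0.0, 1.0, -0.001, -0.003]
contact_force: [-9.9, -3.0, 8.1]
opening: 0.169
```

Emit:
{"method": "drive_tool", "body": {"series": [[[0.2,0,0,0,10],[0,0,0,0,10],[0,0,0,0,10],[0,0,0,0,10],[0,0,0,0,10],[0,0,0,0,10],[0,0,0,0,10],[0,0,0,0,10]]]}}

```text
clock: 15.0
tool_pos: [0.5629, 0.0041, 0.0426]
eef_rot: [0.0, 1.0, -0.001, -0.003]
contact_force: [-9.8, -1.8, 7.8]
opening: 0.168
```

Emit:
{"method": "drive_tool", "body": {"series": [[[0,0,0,0,10],[0,0,0,0,10],[0,0,0,0,10],[0,0,0,0,10],[0,0,0,0,10],[0,0,0,0,10],[0,0,0,0,10]]]}}

```text
clock: 15.7
tool_pos: [0.5629, 0.0041, 0.0426]
eef_rot: [0.0, 1.0, -0.001, -0.003]
contact_force: [-9.9, -2.6, 8.1]
opening: 0.174
```

Emit:
{"method": "drive_tool", "body": {"series": [[[0,0,0,0,10],[0,0,0,0,10],[0,0,0,0,10],[0,0,0,0,10],[0,0,0,0,10],[0,0,0,0,10],[0,0,0,0,10]]]}}

```text
clock: 16.4
tool_pos: [0.5629, 0.0041, 0.0426]
eef_rot: [0.0, 1.0, -0.001, -0.003]
contact_force: [-9.3, -2.8, 7.6]
opening: 0.175
```

Held about 10 N for 2.2 s, with steady force and position. Now swinging back along the same arc.

```bash
python3 sw.py 566.3 4.1 .6 16 112.4
```

```text
q0 1.0575953577799018 r0 112.64475132024572
[np.float64(-3.2), np.float64(0.0)]
[np.float64(-3.2), np.float64(-0.1)]
[np.float64(-3.3), np.float64(-0.1)]
[np.float64(-3.2), np.float64(0.0)]
[np.float64(-3.2), np.float64(0.2)]
[np.float64(-3.2), np.float64(0.2)]
[np.float64(-3.2), np.float64(0.3)]
[np.float64(-3.2), np.float64(0.4)]
[np.float64(-3.2), np.float64(0.5)]
[np.float64(-3.1), np.float64(0.6)]
[np.float64(-3.2), np.float64(0.7)]
[np.float64(-3.1), np.float64(0.7)]
[np.float64(-3.1), np.float64(0.9)]
[np.float64(-3.0), np.float64(0.9)]
[np.float64(-3.1), np.float64(1.0)]
[np.float64(-3.0), np.float64(1.2)]
end [515.8  11.5]
```

Emit:
{"method": "drive_tool", "body": {"series": [[[-3.2,0,0,0,10],[-3.2,-0.1,0,0,10],[-3.3,-0.1,0,0,10],[-3.2,0,0,0,10],[-3.2,0.2,0,0,10],[0,0,0,0,10]]]}}

```text
clock: 17.0
tool_pos: [0.5506, 0.0042, 0.0428]
eef_rot: [0.0, 1.0, 0.0, 0.0]
contact_force: [0.3, -4.1, -0.7]
opening: 0.175
```

Emit:
{"method": "drive_tool", "body": {"series": [[[-3.2,0.2,0,0,10],[-3.2,0.3,0,0,10],[-3.2,0.4,0,0,10],[-3.2,0.5,0,0,10],[-3.1,0.6,0,0,10],[0,0,0,0,10]]]}}

```text
clock: 17.6
tool_pos: [0.5331, 0.0065, 0.0427]
eef_rot: [0.0, 1.0, -0.0, -0.001]
contact_force: [-1.6, -3.1, 1.4]
opening: 0.17
```

Emit:
{"method": "drive_tool", "body": {"series": [[[-3.2,0.7,0,0,10],[-3.1,0.7,0,0,10],[-3.1,0.9,0,0,10],[-3.0,0.9,0,0,10],[-3.1,1.0,0,0,10],[-3.0,1.2,0,0,10],[0,0,0,0,10]]]}}

```text
clock: 18.3
tool_pos: [0.5149, 0.012, 0.0427]
eef_rot: [0.0, 1.0, 0.0, -0.001]
contact_force: [-2.5, -2.1, 2.3]
opening: 0.172
```

```bash
python3 - <<'E'
from h import *
a=cams.snapshot("top")
cv2.imwrite("pics/a8.png",cv2.resize(a[130:230,225:345],(600,500)))
E
python3 sw.py 515.7 11.3 -.08 20 112.4
```

```text
q0 0.5997441269992478 r0 112.57601876065787
[np.float64(-3.5), np.float64(1.6)]
[np.float64(-3.5), np.float64(1.6)]
[np.float64(-3.4), np.float64(1.6)]
[np.float64(-3.4), np.float64(1.8)]
[np.float64(-3.3), np.float64(1.9)]
[np.float64(-3.2), np.float64(2.0)]
[np.float64(-3.2), np.float64(2.2)]
[np.float64(-3.1), np.float64(2.2)]
[np.float64(-3.0), np.float64(2.3)]
[np.float64(-3.0), np.float64(2.5)]
[np.float64(-2.8), np.float64(2.5)]
[np.float64(-2.8), np.float64(2.6)]
[np.float64(-2.7), np.float64(2.8)]
[np.float64(-2.6), np.float64(2.8)]
[np.float64(-2.4), np.float64(2.9)]
[np.float64(-2.4), np.float64(3.0)]
[np.float64(-2.3), np.float64(3.0)]
[np.float64(-2.2), np.float64(3.2)]
[np.float64(-2.1), np.float64(3.2)]
[np.float64(-1.9), np.float64(3.2)]
end [458.9  60.2]
```

View pics/a8.png

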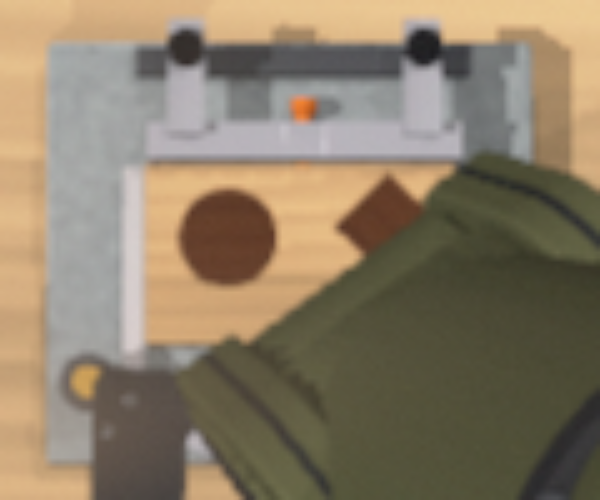

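The tail is out, at rows 97–120. A faint orange trace at (303,162) may be a tiny gap, which I'll check once the view is clear. Continuing to park.

Emit:
{"method": "drive_tool", "body": {"series": [[[-3.5,1.6,0,0,10],[-3.5,1.6,0,0,10],[-3.4,1.6,0,0,10],[-3.4,1.8,0,0,10],[-3.3,1.9,0,0,10],[-3.2,2.0,0,0,10],[-3.2,2.2,0,0,10],[-3.1,2.2,0,0,10],[-3.0,2.3,0,0,10],[-3.0,2.5,0,0,10]]]}}

```text
clock: 19.35
tool_pos: [0.483, 0.0316, 0.0427]
eef_rot: [0.0, 1.0, 0.0, -0.0]
contact_force: [-1.3, -3.2, -0.3]
opening: 0.176
```

Emit:
{"method": "drive_tool", "body": {"series": [[[-2.8,2.5,0,0,10],[-2.8,2.6,0,0,10],[-2.7,2.8,0,0,10],[-2.6,2.8,0,0,10],[-2.4,2.9,0,0,10],[-2.4,3.0,0,0,10],[-2.3,3.0,0,0,10],[-2.2,3.2,0,0,10],[-2.1,3.2,0,0,10],[0,0,0,0,10]]]}}

```text
clock: 20.35
tool_pos: [0.4605, 0.0584, 0.0427]
eef_rot: [-0.0, 1.0, 0.0, -0.0]
contact_force: [-3.2, -1.4, -0.1]
opening: 0.174
```

Run:
```python
from h import *
s=sensors.get_state();print(s["clock"],s["tool_pos"],s["contact_force"])
a=cams.snapshot("top");b=cams.snapshot("side")
c=cv2.resize(a[145:225,235:335],(600,480),interpolation=cv2.INTER_CUBIC)
cv2.imwrite("pics/a9.png",c)
cv2.imwrite("pics/a9s.png",cv2.resize(b[170:270,240:370],(780,600),interpolation=cv2.INTER_CUBIC))
```

```text
20.35 [0.46048954 0.0583646  0.04269262] [-3.24065341 -1.44467298 -0.10638389]
```

View pics/a9.png

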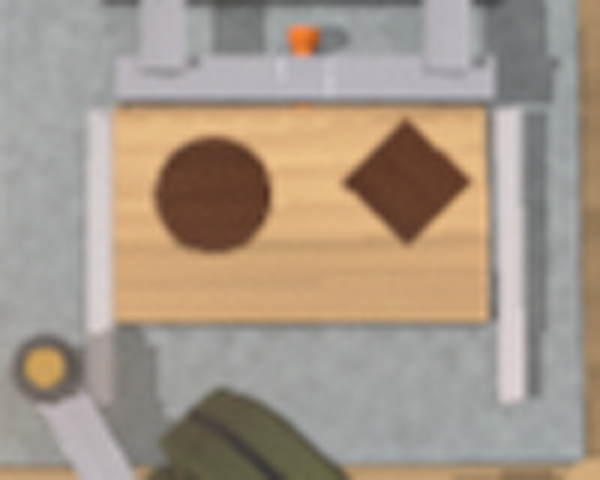

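View pics/a9s.png

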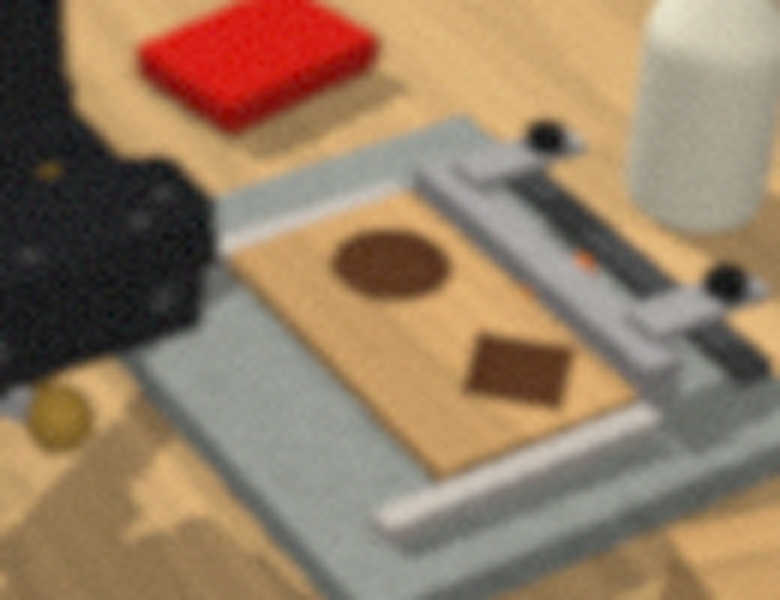

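Run:
```python
from h import *
a0=cv2.imread("pics/top0.png").astype(float);a1=cams.snapshot("top");cv2.imwrite("pics/t10.png",a1);a1=a1.astype(float)
for n,a in(("start",a0),("now",a1)):
    o=np.clip(a[:,:,2]-a[:,:,1]*1.15-25,0,None)
    print(n,[(r_,int(o[r_,282:290].sum())) for r_ in range(146,168)])
p=[.6095,.0374,-1.5395]
def Hy(px,z):
    w=atz("top",px,z);d=w[:2]-p[:2];c,s=np.cos(p[2]),np.sin(p[2]);return -s*d[0]+c*d[1]
for z,rw in((.023,199.0),(.023,162.3),(.033,161.5)): print(z,rw,Hy((285,rw),z))
# near edge & far edge column profiles (blue)
for c in(258,262,270,290,300,312):
    col=a1[:,c-1:c+2].mean(1).mean(1); print(c,[int(v) for v in col[158:166]],[int(v) for v in col[195:203]])
```

```text
start [(146, 0), (147, 0), (148, 0), (149, 0), (150, 0), (151, 0), (152, 0), (153, 121), (154, 0), (155, 0), (156, 0), (157, 0), (158, 0), (159, 0), (160, 0), (161, 0), (162, 64), (163, 152), (164, 146), (165, 104), (166, 0), (167, 0)]
now [(146, 0), (147, 0), (148, 0), (149, 41), (150, 257), (151, 279), (152, 221), (153, 143), (154, 1), (155, 0), (156, 0), (157, 0), (158, 0), (159, 0), (160, 0), (161, 0), (162, 0), (163, 4), (164, 0), (165, 0), (166, 0), (167, 0)]
0.023 199.0 -0.03711126470174483
0.023 162.3 0.03396135968512655
0.033 161.5 0.03344868806589398
258 [182, 183, 183, 148, 124, 151, 166, 176] [167, 167, 170, 147, 128, 130, 129, 128]
262 [177, 184, 183, 145, 118, 151, 172, 181] [167, 166, 169, 145, 136, 158, 164, 161]
270 [183, 183, 183, 147, 121, 153, 169, 179] [166, 164, 167, 144, 139, 157, 160, 161]
290 [191, 192, 189, 151, 127, 158, 172, 174] [163, 163, 165, 145, 140, 162, 165, 163]
300 [182, 183, 182, 147, 127, 156, 159, 154] [165, 163, 166, 145, 134, 151, 157, 159]
312 [181, 183, 182, 146, 119, 150, 162, 173] [163, 163, 166, 145, 134, 154, 161, 162]
```

Tail out by about 6 mm, far and near edges on the same rows across all columns (square), and the edge is at the jaw. The clip is parked at about −0.06 rad. Releasing.

Emit:
{"method": "drive_tool", "body": {"series": [[[0,0,0,0,60],[0,0,0,0,60],[0,0,0,0,60],[0,0,0,0,60],[0,0,0,0,60],[0,0,0,0,60],[0,0,0,0,60]]]}}

```text
clock: 21.2
tool_pos: [0.4612, 0.0573, 0.0428]
eef_rot: [0.0, 1.0, 0.0, 0.0]
contact_force: [-0.1, 0.7, -0.5]
opening: 0.682
```

Emit:
{"method": "drive_tool", "body": {"series": [[[0,0,15,0,60],[0,0,25,0,60],[0,0,40,0,60],[0,0,45,0,60],[0,0,40,0,60],[-10,40,20,0,60],[-15,45,0,0,60],[-15,45,0,0,60],[-15,45,0,0,60],[-10,40,0,0,60]]]}}

```text
clock: 22.2
tool_pos: [0.3946, 0.2743, 0.2279]
eef_rot: [-0.0, 1.0, 0.0, -0.0]
contact_force: [0.5, 0.1, 0.1]
opening: 0.681
```

Run:
```python
from h import *
s=sensors.get_state();print(s["clock"],s["tool_pos"],s["contact_force"],s["opening"])
a=cams.snapshot("top");b=cams.snapshot("side")
cv2.imwrite("pics/b1.png",np.hstack([cv2.resize(a[90:290,190:390],(390,390)),cv2.resize(b[140:320,190:370],(390,390))]))
```

```text
22.2 [0.39462378 0.27426424 0.22791207] [0.48557806 0.10927002 0.11524058] 0.6806318771623285
```

View pics/b1.png

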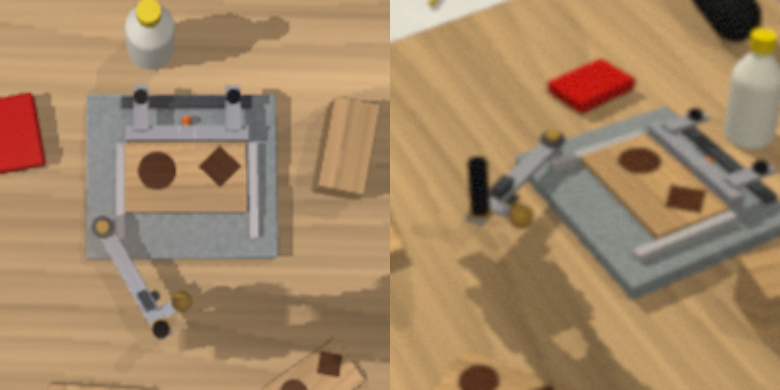

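The clip is parked with its knob at (272,259). The sample is square against the jaw with the tail out at (286,151), and nothing around it has moved. Handing in.

```bash
python3 -c "
from h import *
print(r.finish_job())"
```

```text
the job is handed in; nothing more can be done
None
```

The sample is home against the fence and the clip is parked again. I handed the job in at about 22 s, with the hand clear of everything.

- **Seating:** I gripped the knob and swung the clip on until the sample met the jaw and the knob force rose steadily. I held 9.3–9.9 N at the knob for about 2.2 s, after about 1 s of build-up from 8 N. The highest reading along the push was 9.9 N.
- **Parking:** I swung the clip back to about −0.06 rad, close to where it started at about −0.08, and let go.

**Last checks:**
- **Sample:** It lies square, with its far edge at the jaw.
- **Seat button:** The tail stands about 6 mm further out than at the start. A faint orange trace in front of the jaw is probably the flush button face showing above the sample. I could not rule out a sub-millimetre gap from the pictures.
- **Surroundings:** The red block, the offcut and the glue bottle appear unmoved.

**Less clean:** A sideways force of 2–4 N was there through most of the swing, because my estimate of the pivot was a little off. While pressing there was also an upward force of up to 8 N on the hand.

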